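# Unload the tube mixer and pack the samples with their logger

## Robot

A 6-joint arm with a two-finger parallel gripper is mounted at the origin on the work surface. World frame = base frame: x ahead of the robot, y to its left, z up, the work surface at z = 0. Lengths are in m, angles in rad, forces in N, time in s.
With the tool pointing down it reaches from about 0.35 to 0.775 m from the base axis. Payload 7.3 kg.
Tool frame: the origin (TCP) lies midway between the tips of the shut fingers; the grasp point (between the pads) lies 19 mm behind it; z points along the fingers, y is the line along which they close (so a half turn about z gives the same grasp; the last joint's range is limited). The gripper opens to 92 mm and grips with 3 to 60 N. Pads are 19 mm wide; open, the fingers measure 130 mm over their backs; the gripper's body (75 mm by 190 mm) begins 47 mm behind the grasp point.
Start: joints at [1.135, 0.342, 1.524, -0, 1.275, -0.146], TCP at [0.15, 0.503, 0.227] pointing down, gripper open.
Joint ranges: [-2.53, 2.53], [-0.77, 2.02], [0.04, 2.7], [-1, 4.14], [0.28, 2.66], [-3.11, 3.11]. Speed limits (rad/s): [2.57, 2.57, 3.14, 3.14, 3.14, 3.14].

## Interface

Orientations are given as a unit quaternion [x, y, z, w].
In Python, from station import arm gives the robot as it stands.
- The arm moves only by the tool play_rows, never from a script. Its argument "series" is a list of rows, each an object with "xyz": the shift along the world's x, y, z in m, a list of three; "turn": the turn, a rotation vector about the world's x, y, z in rad, a list of three; "grip": the opening, from -1 (shut) to 1 (fully open), so that 0 is half open. In form: [{"xyz": [tx, ty, tz], "turn": [wx, wy, wz], "grip": grip}, ...]. A call has exactly 8 rows; each row shifts and turns the commanded pose from where the row before left it; what a row does not reach is not made up. A row lasts 1/12 s, in which the tool goes at most 41.7 mm and 7.16 degrees, less where a joint would pass 70% of its speed; a pose out of reach is approached as far as the arm can. A call is refused whole if a number of a shift passes 0.0417 or a number of a turn 0.125, either way. A call with a gripper value outside its range is refused whole. The fingers move at their own pace and stop on an object; the grip force is fixed at half the most. Time passes only in rows, so rows that do not move let the fingers close, or fill a call up. It gives the time, the measured TCP pose, the force, the opening and the grip force at its end, in the units of the state.
- arm.observe(): the state, without advancing time (a new reading comes with each control period).
- arm.camera(name): name is "scene" or "top"; returns (picture, depth): 480x640x3 uint8, red, green, blue; 480x640 float32, m along the optical axis (not along the pixel's ray), 0 where there is no reading.
- arm.camera_model(name): a dict with "fx", "fy", "cx", "cy" (pixels), "T" (4x4, takes a point from camera to world coordinates). Camera axes: x right, y up, looking along -z (the intrinsics and any distortion apply to the point x, -y, -z); pixel columns grow to the right and rows downward; lengths in m; the calibration is good to about 2 mm. A picture is of the moment at which its call begins. camera_model takes no time and is no camera call.
- arm.close_job(): hands the job in; it is judged then, once.
The state is a dict: "clock": time; "joint_pos": joint angles; "qd": joint speeds; "effort": joint torques, N m; "tool_pos": TCP position; "orientation": TCP orientation; "ft_force": force on the tool from outside, world axes, zero at the start; "torque": the same for the moment, N m; "grip_width": finger opening in m; "finger_force": force on a finger pad.
Only numpy, scipy, OpenCV 4.12 (cv2) and the standard library are available. Lean on these libraries where they do the work, as an engineer would, in place of code of your own. Each camera call takes 0.05 s, during which the arm holds its last target. There are 200 camera calls.

## Task

The overnight mixing is done: first switch the mixer off with its lever, then snap every tube forward out of its spring clips and lay each in a notch of its own in the green cradle, centred across both rails. When all the tubes are in, press the dock's ejector slide fully home to push the temperature logger out and set it flat on the cradle's seat between the lips, lengthways with the cradle. Leave the other things on the bench where they are.

Things in the scene. Friction and masses are not known exactly. Their poses are not given: they have to be found in the camera images.
- mixer: White tube mixer, fixed to the bench; origin at the centre of its underside, x away from the side that the clip mouths face, y along the tubes, z up. Housing 225 (x, from -110 to +115) x 140 mm, deck at z 45 mm. Four clip rows at x = -90, -30, +30, +90 mm hold tubes lying along y, axis at z 85 mm. Tubes cannot be lifted straight out: move a tube 24 mm towards the mixer's -x (about 10 N), then lift.
- clip1 (a point): The nearest (-x) row of the mixer's clips; the other three are alike, 60 mm apart along x. The point is where the middle of a clipped tube's axis lies. Two blue sprung C-clips 8 mm wide at y = -30 and +30 mm, mouths to -x, reaching 16 mm above and below the axis and 12 mm in front, each on a steel post 10 to 16 mm behind the axis. Between the clips the barrel is free all round.
- tube1_mid (a point): Tube 1 (may be absent: None): white sample tube 113 mm long, barrel 17 mm in diameter, orange eight-sided cap 22 mm across flats and 15 mm long at the +y end, 30 g. Point on the axis midway between the clips (barrel from y -55 to +43, cap to +58 mm); y lies along the tube.
- tube2_mid (a point): Tube 2 (may be absent: None): white sample tube 113 mm long, barrel 17 mm in diameter, orange eight-sided cap 22 mm across flats and 15 mm long at the +y end, 30 g. Point on the axis midway between the clips (barrel from y -55 to +43, cap to +58 mm); y lies along the tube.
- tube3_mid (a point): Tube 3 (may be absent: None): white sample tube 113 mm long, barrel 17 mm in diameter, orange eight-sided cap 22 mm across flats and 15 mm long at the +y end, 30 g. Point on the axis midway between the clips (barrel from y -55 to +43, cap to +58 mm); y lies along the tube.
- tube4_mid (a point): Tube 4 (may be absent: None): white sample tube 113 mm long, barrel 17 mm in diameter, orange eight-sided cap 22 mm across flats and 15 mm long at the +y end, 30 g. Point on the axis midway between the clips (barrel from y -55 to +43, cap to +58 mm); y lies along the tube.
- switch (a joint): Mixer's power lever, rad: 0 to about 0.15 (leaning to the mixer's -x) is on, 1.0 (leaning to +x, fully over) is off. It stays where it is left; about 1 to 2 N at the knob.
- switch_tip (a point): Centre of the lever's red ball knob, 26 mm in diameter, on a 10 mm rod 45 mm long from a pivot 22 mm above the bench; it moves along the mixer's x by about 43 mm in all, in front (-x) of the mixer, its highest point about 80 mm.
- cradle: Green carrying cradle, fixed to the bench, 324 (x) x 130 (y) mm, base 12 mm thick; origin at the centre of its underside, z up. Two rails, 8 mm wide, at y = -30 and +30 mm run along x, with four V notches at x = -40, 6, 52, 98 mm (rail tops 56 mm up). A tube laid in a notch lies along y across both rails, its axis 45 mm up; the space between the rails is open down to 12 mm.
- notch1 (a point): The nearest (-x) notch of the cradle; the others follow at 46, 92 and 138 mm along its x. The point is where the middle of a laid tube's axis comes (x of the cradle across the notch, y along the tube).
- seat (a point): Where the centre of the logger comes on the cradle's grey raised seat (cradle x = -122 mm, near end). Seat top 30 mm above the bench, 26 mm wide in y (narrower than the logger), between two end lips 60 mm apart in x and 7 mm high.
- dock: Logger dock, fixed to the bench, base 160 x 64 x 12 mm; origin at the bench under the middle of its white tunnel (x -26 to +26 mm, y -29 to +29 mm, top 60 mm), z up. The logger starts wholly inside the tunnel on a floor 30 mm up; the outlet faces -x, where a tongue 26 mm wide at the same height runs out to x = -72 mm.
- ejector (a joint): Ejector slide of the dock, m: 0 at rest, 0.04 fully pressed; pressing moves it along the dock's -x, pushing the logger out of the tunnel by the same amount, against a spring (1.3 N rising to 6 N); it springs back when released.
- tab (a point): Rear (+x) face of the ejector's upright red tab, 10 mm below its top; tab 8 mm thick, 34 mm wide, top 82 mm above the bench; push it towards the dock's -x. At least 50 mm behind it is kept clear.
- logger_mid (a point): Centre of the yellow temperature logger, a block 50 (x) x 36 (y) x 20 mm, 60 g; in the dock its x lies along the dock's x.
- amber: Bystander, leave alone: amber glass bottle, 60 mm across, 130 mm tall; origin at its underside.
- media: Bystander, leave alone: clear glass bottle, blue cap, 70 mm across, 150 mm tall; origin at its underside.
- beaker: Bystander, leave alone: glass beaker, 60 mm across, 70 mm tall; origin at its underside.
- dish: Bystander, leave alone: shallow clear dish, 70 mm across, 16 mm tall; origin at its underside.
- tipbox: Bystander, leave alone: blue box with white lid, 85 x 55 x 56 mm tall; origin at its underside.
- vialbox: Bystander, leave alone: small red box 50 x 36 x 35 mm tall; origin at its underside.
- pen: Bystander, leave alone: black marker pen, 120 mm long, 12 mm thick; origin at its underside.

How it is judged:
On the way, in this order (a step that is already met when the one before it is completed fails the run):
1. the mixer is switched off (lever past 0.8 rad), before any tube lies in the cradle (value of joint switch above 0.8 rad), for 0.2 s.
2. a first tube lies in a notch (((x of tube1_mid in the frame of cradle between -0.06 and 0.12 m and y of tube1_mid in the frame of cradle between -0.015 and 0.015 m and z of tube1_mid in the frame of cradle between 0.041 and 0.049 m and angle between the y axis of tube1_mid and the y axis of cradle, either way round below 0.12 rad) or (x of tube2_mid in the frame of cradle between -0.06 and 0.12 m and y of tube2_mid in the frame of cradle between -0.015 and 0.015 m and z of tube2_mid in the frame of cradle between 0.041 and 0.049 m and angle between the y axis of tube2_mid and the y axis of cradle, either way round below 0.12 rad) or (x of tube3_mid in the frame of cradle between -0.06 and 0.12 m and y of tube3_mid in the frame of cradle between -0.015 and 0.015 m and z of tube3_mid in the frame of cradle between 0.041 and 0.049 m and angle between the y axis of tube3_mid and the y axis of cradle, either way round below 0.12 rad) or (x of tube4_mid in the frame of cradle between -0.06 and 0.12 m and y of tube4_mid in the frame of cradle between -0.015 and 0.015 m and z of tube4_mid in the frame of cradle between 0.041 and 0.049 m and angle between the y axis of tube4_mid and the y axis of cradle, either way round below 0.12 rad))), for 0.2 s.
3. every tube lies in a notch of the cradle (x of tube1_mid in the frame of cradle between -0.06 and 0.12 m and y of tube1_mid in the frame of cradle between -0.015 and 0.015 m and z of tube1_mid in the frame of cradle between 0.041 and 0.049 m and angle between the y axis of each of tube1_mid, tube2_mid, tube3_mid, tube4_mid and the y axis of cradle, either way round below 0.12 rad and x of tube2_mid in the frame of cradle between -0.06 and 0.12 m and y of tube2_mid in the frame of cradle between -0.015 and 0.015 m and z of tube2_mid in the frame of cradle between 0.041 and 0.049 m and x of tube3_mid in the frame of cradle between -0.06 and 0.12 m and y of tube3_mid in the frame of cradle between -0.015 and 0.015 m and z of tube3_mid in the frame of cradle between 0.041 and 0.049 m and x of tube4_mid in the frame of cradle between -0.06 and 0.12 m and y of tube4_mid in the frame of cradle between -0.015 and 0.015 m and z of tube4_mid in the frame of cradle between 0.041 and 0.049 m), for 0.2 s.
4. the ejector slide has been pressed home (beyond 35 mm) (value of joint ejector above 0.035 m), for 0.05 s.
At the end, for the whole second after the job is handed in: Mixer lever past 0.8 rad; every tube lying in a notch, axis 45 mm up within 4 mm, along the cradle's y within 0.12 rad and centred within 15 mm; logger flat on the seat within 8 mm lengthways, 10 mm sideways, 4 mm in height and 0.2 rad; ejector slide sprung back (all of step 3 and value of joint switch above 0.8 rad and x of logger_mid in the frame of seat between -0.008 and 0.008 m and y of logger_mid in the frame of seat between -0.01 and 0.01 m and z of logger_mid in the frame of seat between -0.004 and 0.004 m and angle between the x axis of logger_mid and the x axis of cradle, either way round below 0.2 rad and value of joint ejector below 0.006 m); the robot touches nothing.
It fails at once if a bystander is shifted by more than 40 mm (distance of any of amber, media, beaker, dish, tipbox, vialbox, pen from where it was at the start of the episode above 0.04 m).
Of tube1, tube2, tube3, tube4 only 2 to 4 are there at a start; the rules pass over those that are not, and their reading is None.
At some moment in a run one of tube1, tube2, tube3, tube4 may be knocked a few centimetres aside while the robot is not near it.
Once in a run the grip may slacken for a moment while it holds something.
It also fails if it takes over 210 s, if anything falls off the work surface, if the arm or the gripper's body presses on something with over 40 N, if the wrist force passes 120 N, or if a joint passes its speed limit or range.

## Working session

There is one attempt and no reset: what is moved stays moved. The work goes in short steps, Python scripts to look and compute and a tool call to move; the robot and the scene stay as the last step left them, time stands still between calls to the robot, and variables do not carry over. Pictures are saved under pics/ and viewed, at most 14 in all, crops included, and the job is handed in when it is done.

Besides the shell and the picture viewer there is one more tool, called after "Request:" by a JSON object that holds its "name" and its "arguments", one argument or row to a line. play_rows: Moves the arm, as the interface text tells. Its arguments: {"type":"object","properties":{"series":{"type":"array"}},"required":["series"]}

```bash
ls; mkdir -p pics; cat > h.py <<'E'
import numpy as np, cv2
from station import arm
def grab(n):
    p,d=arm.camera(n); m=arm.camera_model(n); np.savez(''+n+'.npz',p=p,d=d,T=m['T'],k=[m['fx'],m['fy'],m['cx'],m['cy']])
    return p,d,m
def load(n):
    z=np.load(''+n+'.npz'); return z['p'],z['d'],z['T'],z['k']
def cloud(n):
    p,d,T,k=load(n); v,u=np.mgrid[:480,:640]
    X=np.stack([(u-k[2])/k[0]*d,-(v-k[3])/k[1]*d,-d,np.ones_like(d)],-1)
    W=(X@T.T)[...,:3]; W[d==0]=np.nan; return p,W
E
python3 - <<'E'
from h import *
for n in('scene','top'):
    p,d,m=grab(n); cv2.imwrite(f'pics/{n}0.png',p[...,::-1]); print(n,{k:(np.round(v,3).tolist()) for k,v in m.items() if not isinstance(v,str)})
print(arm.observe())
E
```

```text
pics
scene {'fx': 553.119, 'fy': 553.119, 'cx': 313.719, 'cy': 240.714, 'T': [[-0.326, -0.595, 0.734, 1.468], [0.945, -0.222, 0.24, 0.316], [0.02, 0.772, 0.635, 0.881], [0.0, 0.0, 0.0, 1.0]]}
top {'fx': 465.636, 'fy': 465.636, 'cx': 318.02, 'cy': 240.86, 'T': [[0.008, 0.99, -0.144, 0.407], [-1.0, 0.01, 0.016, 0.04], [0.017, 0.143, 0.989, 1.117], [0.0, 0.0, 0.0, 1.0]]}
{'clock': 0.1, 'joint_pos': array([ 1.13495386e+00,  3.42660802e-01,  1.52490597e+00, -2.47002154e-07,
        1.27539916e+00, -1.45978837e-01]), 'qd': array([-0.00024347, -0.00238747, -0.00045622, -0.00062899,  0.00093116,
        0.00071325]), 'effort': array([ 3.27823000e-03, -4.31999052e+01, -2.44696695e+01,  7.23144226e-02,
        5.26514417e-02, -4.58274690e-05]), 'tool_pos': array([0.14987254, 0.50278192, 0.22611585]), 'orientation': array([ 1.44424889e-01,  9.89515528e-01, -6.57824370e-04, -1.96832466e-04]), 'ft_force': array([-0.62458535,  0.42457025,  0.54508269]), 'torque': array([-0.01598809,  0.01100927, -0.02146746]), 'finger_force': 0.0, 'grip_width': 0.09176828011200293}
```

View pics/scene0.png

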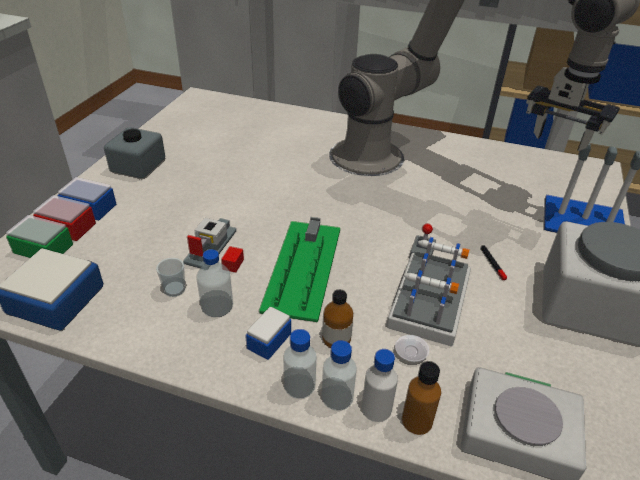

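View pics/top0.png

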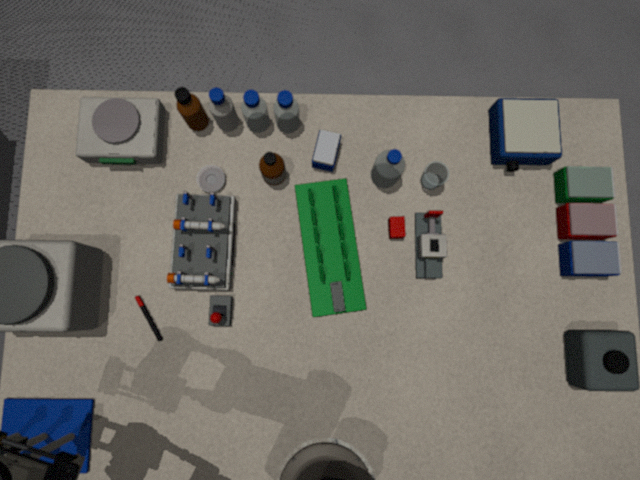

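The pictures show two tubes, in clip row 1 (top px ~(195,279)) and row 3 (~(200,225)), with caps to the left (+y). The lever knob is at (215,318), the cradle at (330,247) with its seat at (337,297), and the dock at (430,245) with its red tab at (434,213). Next I measure these.

```bash
cat >> h.py <<'E'
def rect(pts):
    (c,s,a)=cv2.minAreaRect((pts[:,:2]*1000).astype(np.float32)); return np.round(c,1),np.round(s,1),round(a,1)
def pick(n,box,hsv=None,z=(0,1)):
    p,W=cloud(n); H=cv2.cvtColor(p,cv2.COLOR_RGB2HSV); m=np.zeros(p.shape[:2],bool)
    x0,y0,x1,y1=box; m[y0:y1,x0:x1]=1
    if hsv: m&=cv2.inRange(H,np.array(hsv[0]),np.array(hsv[1]))>0
    m&=(W[...,2]>z[0])&(W[...,2]<z[1]); return W[m]
E
python3 - <<'E'
from h import *
def show(t,P): print(t,len(P),*(rect(P) if len(P)>3 else ()),'med',np.round(np.nanmedian(P,0)*1000,1) if len(P) else '')
O=([5,120,80],[20,255,255])
G=([45,80,30],[85,255,255]); R=([0,150,60],[4,255,255])
show('cap row1',pick('top',(160,265,195,295),O,(.06,.12)))
show('cap row3',pick('top',(160,212,195,240),O,(.06,.12)))
for t,b in(('row1',(180,268,225,290)),('row3',(185,214,225,236))):
    P=pick('top',b,([0,0,150],[180,60,255]),(.083,.105)); show('tube '+t,P)
show('mixer deck',pick('top',(165,190,245,295),None,(.035,.052)))
show('knob',pick('top',(200,300,240,330),R,(.03,.12)))
show('cradle base',pick('top',(285,170,375,325),G,(.006,.02)))
show('rails',pick('top',(285,170,375,325),G,(.045,.07)))
show('seat',pick('top',(320,275,355,320),([0,0,40],[180,60,200]),(.022,.045)))
show('tunnel',pick('top',(405,200,455,285),None,(.052,.066)))
show('dock base',pick('top',(405,200,455,285),None,(.006,.02)))
show('tongue',pick('top',(405,200,455,290),None,(.022,.04)))
show('tab',pick('top',(415,195,455,235),R,(.07,.1)))
show('tab any',pick('top',(415,195,455,235),None,(.07,.1)))
for n,b in(('amber',(255,145,295,190)),('media',(365,140,410,195)),('beaker',(415,155,450,195)),('dish',(195,160,230,200)),('vial',(383,210,410,245)),('pen',(130,290,170,345))):
    show(n,pick('top',b,None,(.008,.2)))
E
```

```text
cap row1 68 [471.3 345.1] [19.7 15.2] 0.3 med [470.8 344.9  93.9]
cap row3 56 [591.4 338.5] [13.4 22.3] 88.8 med [589.5 338.7  94.1]
tube row1 44 [470.  286.1] [67.8  5.8] 88.2 med [470.2 288.8  93.2]
tube row3 51 [589.9 281.8] [71.3  6.4] 87.9 med [588.8 281.5  92.8]
mixer deck 4035 [561.9 293. ] [139.1 223.3] 88.7 med [559.3 289.1  45.1]
knob 82 [385. 248.] [21.8 21.8] 48.9 med [386.2 247.4  74.3]
cradle base 5920 [555.8  -6. ] [322.2 127.8] 8.4 med [553.5  -2.5  12.2]
rails 344 [584.4  -2.6] [208.2  68.2] 8.3 med [583.1 -14.4  50.4]
seat 309 [434.9 -24.1] [65.9 24.4] 8.3 med [435.5 -23.2  30.8]
tunnel 594 [ 578.2 -244.8] [ 57.  101.7] 89.0 med [ 555.2 -244.2   60.2]
dock base 734 [ 564.5 -257.3] [163.8 100.3] 1.2 med [ 590.4 -229.8   12.2]
tongue 323 [ 555.5 -223.7] [150.1  79.7] 2.7 med [ 514.3 -241.1   30.6]
tab 43 [ 626.  -244.1] [ 5.9 29.8] 0.8 med [ 625.9 -245.1   81.2]
tab any 70 [ 627.1 -245.9] [ 8.5 33.5] 1.3 med [ 626.1 -245.5   81. ]
amber 705 [732.7 130.3] [55.4 60. ] 16.9 med [722.7 126.9  88.8]
media 1014 [ 733.2 -138.8] [68.9 64.7] 62.9 med [ 722.  -132.4  102.2]
beaker 533 [ 722.6 -253.8] [57.6 58.7] 4.9 med [ 728.1 -257.3   50.6]
dish 688 [697.  282.6] [110.9  78.2] 16.7 med [706.  282.5  15. ]
vial 372 [ 601.  -166.3] [49.5 37.6] 1.2 med [ 599.7 -164.2   34.6]
pen 267 [382.4 415.1] [119.2  13.3] 30.4 med [383.8 415.5  12. ]
```

Measured values agree with the given sizes:

| Thing | Position or yaw |
|---|---|
| Mixer yaw | about -1.5° |
| Cradle yaw | 8.4° |
| Knob | (385, 248), about 62 mm high |
| Tube in row 1 | mid at (470, 294) |
| Tube in row 3 | mid at (590, 289) |
| Notch 1 | (516, -12) |
| Notch 3 | (607, 2) |
| Seat | (435, -24) |

First I'll switch the lever off with shut fingers.

Request:
{"name": "play_rows", "arguments": {
  "series": [
    {"xyz":[0.024,-0.032,0],"turn":[0,0,0.036],"grip":-1},
    {"xyz":[0.024,-0.032,0],"turn":[0,0,0.036],"grip":-1},
    {"xyz":[0.024,-0.032,0],"turn":[0,0,0.036],"grip":-1},
    {"xyz":[0.024,-0.032,0],"turn":[0,0,0.036],"grip":-1},
    {"xyz":[0.024,-0.032,0],"turn":[0,0,0.036],"grip":-1},
    {"xyz":[0.024,-0.032,0],"turn":[0,0,0.036],"grip":-1},
    {"xyz":[0.024,-0.032,0],"turn":[0,0,0.036],"grip":-1},
    {"xyz":[0.024,-0.032,0],"turn":[0,0,0.036],"grip":-1}
  ]
}}

```text
clock: 0.77
tool_pos: [0.3426, 0.2454, 0.2266]
orientation: [-0.0, 1.0, 0.0, -0.0]
ft_force: [0.5, 1.1, 0.6]
grip_width: 0.0432
finger_force: 0.0
```

Request:
{"name": "play_rows", "arguments": {
  "series": [
    {"xyz":[0,0.003,-0.035],"turn":[0,0,0],"grip":-1},
    {"xyz":[0,0,-0.035],"turn":[0,0,0],"grip":-1},
    {"xyz":[0,0,-0.035],"turn":[0,0,0],"grip":-1},
    {"xyz":[0,0,-0.035],"turn":[0,0,0],"grip":-1},
    {"xyz":[0,0,-0.033],"turn":[0,0,0],"grip":-1},
    {"xyz":[0.01,0,0],"turn":[0,0,0],"grip":-1},
    {"xyz":[0.012,0,0],"turn":[0,0,0],"grip":-1},
    {"xyz":[0.012,0,0],"turn":[0,0,0],"grip":-1}
  ]
}}

```text
clock: 1.43
tool_pos: [0.3762, 0.25, 0.0544]
orientation: [0.001, 1.0, -0.0, -0.001]
ft_force: [-3.1, -0.4, 2.2]
grip_width: 0.0004
finger_force: 1.4
```

Request:
{"name": "play_rows", "arguments": {
  "series": [
    {"xyz":[0.008,0,0],"turn":[0,0,0],"grip":-1},
    {"xyz":[0.008,0,0],"turn":[0,0,0],"grip":-1},
    {"xyz":[0.008,0,0],"turn":[0,0,0],"grip":-1},
    {"xyz":[0.004,0,0],"turn":[0,0,0],"grip":-1},
    {"xyz":[0,0,0],"turn":[0,0,0],"grip":-1},
    {"xyz":[0,0,0],"turn":[0,0,0],"grip":-1},
    {"xyz":[0,0,0],"turn":[0,0,0],"grip":-1},
    {"xyz":[0,0,0],"turn":[0,0,0],"grip":-1}
  ]
}}

```text
clock: 2.1
tool_pos: [0.3999, 0.2492, 0.0535]
orientation: [0.001, 1.0, -0.001, -0.004]
ft_force: [-13.7, -2.0, 7.4]
grip_width: 0.0002
finger_force: 6.8
```

```bash
python3 - <<'E'
from h import *
grab('top'); P=pick('top',(195,285,245,335),([0,150,60],[4,255,255]),(.03,.12)); print(len(P),rect(P) if len(P)>3 else '',np.median(P,0))
grab('scene'); P=pick('scene',(400,210,460,260),([0,150,60],[4,255,255]),(.03,.12)); print(len(P),rect(P) if len(P)>3 else '',np.median(P,0))
E
```

```text
0  [nan nan nan]
48 (array([426. , 246.8]), array([16. , 21.5]), 10.6) [0.42765625 0.24591194 0.07028646]
  return _methods._mean(a, axis=axis, dtype=dtype,
  ret = um.true_divide(
```

Request:
{"name": "play_rows", "arguments": {
  "series": [
    {"xyz":[-0.02,0,0],"turn":[0,0,0],"grip":-1},
    {"xyz":[0,0,0.036],"turn":[0,0,-0.12],"grip":-1},
    {"xyz":[0,0,0.036],"turn":[0,0,-0.12],"grip":-1},
    {"xyz":[0,0,0.036],"turn":[0,0,-0.12],"grip":-1},
    {"xyz":[0.015,0.008,0],"turn":[0,0,-0.12],"grip":0.2},
    {"xyz":[0.015,0.008,0],"turn":[0,0,-0.12],"grip":0.2},
    {"xyz":[0.015,0.008,0],"turn":[0,0,-0.12],"grip":0.2},
    {"xyz":[0.015,0.008,0],"turn":[0,0,-0.12],"grip":0.2}
  ]
}}

```text
clock: 2.87
tool_pos: [0.4454, 0.2827, 0.1631]
orientation: [0.411, 0.912, 0.001, 0.001]
ft_force: [0.2, -0.7, 0.6]
grip_width: 0.0223
finger_force: 0.0
```

Request:
{"name": "play_rows", "arguments": {
  "series": [
    {"xyz":[0.015,0.007,0],"turn":[0,0,-0.12],"grip":0.2},
    {"xyz":[0.015,0.007,0],"turn":[0,0,-0.12],"grip":0.2},
    {"xyz":[0,0,0],"turn":[0,0,-0.12],"grip":0.2},
    {"xyz":[0,0,0],"turn":[0,0,-0.12],"grip":0.2},
    {"xyz":[0,0,0],"turn":[0,0,-0.12],"grip":0.2},
    {"xyz":[0,0,0],"turn":[0,0,-0.12],"grip":0.2},
    {"xyz":[0,0,0],"turn":[0,0,0],"grip":0.2},
    {"xyz":[0,0,0],"turn":[0,0,0],"grip":0.2}
  ]
}}

```text
clock: 3.53
tool_pos: [0.4745, 0.2962, 0.1623]
orientation: [0.703, 0.712, 0.001, 0.0]
ft_force: [0.6, -0.5, 0.7]
grip_width: 0.0554
finger_force: 0.0
```

```bash
cat >> h.py <<'E'
def st():
    o=arm.observe(); x,y,_,_=o['orientation']; 
    a=np.degrees(np.arctan2(2*y*y-1,2*x*y)); print('tool',np.round(o['tool_pos']*1000,1),'yaw',round((a+90)%180-90,2),'w',o['grip_width'],'t',o['clock'])
O=([5,120,80],[20,255,255])
def caps():
    p,W=cloud('top'); m=cv2.inRange(cv2.cvtColor(p,cv2.COLOR_RGB2HSV),*map(np.array,O)); m[:,:120]=0; m[:195]=0
    n,l,s,c=cv2.connectedComponentsWithStats(m)
    for i in range(1,n):
        if s[i,4]>25: P=W[l==i]; P=P[P[:,2]>0]; print('cap',np.round(c[i]),len(P),rect(P),np.round(np.median(P,0)*1000))
E
python3 -W ignore - <<'E'
from h import *
st(); grab('top'); caps()
P=pick('top',(195,285,245,335),([0,150,60],[4,255,255]),(.03,.12)); print(rect(P) if len(P)>3 else '')
E
```

```text
tool [474.5 296.2 162.3] yaw 0.73 w 0.05536298843246301 t 3.5333
(array([421.1, 248. ]), array([16.6, 20.3]), 15.2)
```

Request:
{"name": "play_rows", "arguments": {
  "series": [
    {"xyz":[-0.004,-0.0015,-0.02],"turn":[0,0,-0.039],"grip":0.2},
    {"xyz":[0,0,-0.03],"turn":[0,0,0],"grip":0.2},
    {"xyz":[0,0,-0.03],"turn":[0,0,0],"grip":0.2},
    {"xyz":[0,0,-0.016],"turn":[0,0,0],"grip":0.2},
    {"xyz":[0,0,0],"turn":[0,0,0],"grip":-1},
    {"xyz":[0,0,0],"turn":[0,0,0],"grip":-1},
    {"xyz":[0,0,0],"turn":[0,0,0],"grip":-1},
    {"xyz":[0,0,0],"turn":[0,0,0],"grip":-1}
  ]
}}

```text
clock: 4.25
tool_pos: [0.4711, 0.2951, 0.0675]
orientation: [0.717, 0.697, 0.002, 0.001]
ft_force: [-0.5, -0.4, 0.5]
grip_width: 0.0329
finger_force: 0.0
```

Request:
{"name": "play_rows", "arguments": {
  "series": [
    {"xyz":[0,0,0],"turn":[0,0,0],"grip":-1},
    {"xyz":[0,0,0],"turn":[0,0,0],"grip":-1},
    {"xyz":[0,0,0],"turn":[0,0,0],"grip":-1},
    {"xyz":[0,0,0],"turn":[0,0,0],"grip":-1},
    {"xyz":[-0.006,0,0],"turn":[0,0,0],"grip":-1},
    {"xyz":[-0.008,0,0],"turn":[0,0,0],"grip":-1},
    {"xyz":[-0.008,0.0005,0],"turn":[0,0,0],"grip":-1},
    {"xyz":[-0.007,0,0],"turn":[0,0,0],"grip":-1}
  ]
}}

```text
clock: 4.92
tool_pos: [0.4399, 0.295, 0.0655]
orientation: [0.718, 0.696, -0.001, -0.0]
ft_force: [-0.5, 0.4, -1.3]
grip_width: 0.0164
finger_force: 30.0
```

Request:
{"name": "play_rows", "arguments": {
  "series": [
    {"xyz":[0,0,0.033],"turn":[0,0,0],"grip":-1},
    {"xyz":[0,0,0.033],"turn":[0,0,0],"grip":-1},
    {"xyz":[0,0,0.033],"turn":[0,0,0],"grip":-1},
    {"xyz":[0.009,-0.036,0],"turn":[0,0,0.03],"grip":-1},
    {"xyz":[0.009,-0.036,0],"turn":[0,0,0.03],"grip":-1},
    {"xyz":[0.009,-0.036,0],"turn":[0,0,0.03],"grip":-1},
    {"xyz":[0.009,-0.036,0],"turn":[0,0,0.03],"grip":-1},
    {"xyz":[0.009,-0.036,0],"turn":[0,0,0.03],"grip":-1}
  ]
}}

```text
clock: 5.58
tool_pos: [0.485, 0.1139, 0.1644]
orientation: [0.663, 0.749, -0.0, -0.001]
ft_force: [0.9, 0.4, -0.6]
grip_width: 0.0161
finger_force: 30.0
```

Request:
{"name": "play_rows", "arguments": {
  "series": [
    {"xyz":[0.01,-0.036,0],"turn":[0,0,0.023],"grip":-1},
    {"xyz":[0.01,-0.036,0],"turn":[0,0,0],"grip":-1},
    {"xyz":[0.01,-0.036,0],"turn":[0,0,0],"grip":-1},
    {"xyz":[0.002,-0.018,0],"turn":[0,0,0],"grip":-1},
    {"xyz":[0,0,0],"turn":[0,0,0],"grip":-1},
    {"xyz":[0,0,0],"turn":[0,0,0],"grip":-1},
    {"xyz":[0,0,0],"turn":[0,0,0],"grip":-1},
    {"xyz":[0,0,0],"turn":[0,0,0],"grip":-1}
  ]
}}

```text
clock: 6.25
tool_pos: [0.5174, -0.0094, 0.1646]
orientation: [0.654, 0.756, -0.0, -0.0]
ft_force: [1.0, 0.4, -0.1]
grip_width: 0.016
finger_force: 30.0
```

```bash
python3 -W ignore - <<'E'
from h import *
st(); p,_,_=grab('top'); grab('scene'); caps()
for b in ((200,285,245,335),):
    P=pick('top',b,([0,150,60],[4,255,255]),(.03,.12)); print(rect(P) if len(P)>3 else '')
P=pick('scene',(280,120,400,260),O,(.1,.3)); print('held cap',len(P),np.median(P,0))
q,_,_,_=load('scene'); cv2.imwrite('pics/s1.png',cv2.resize(q[150:330,200:480],(840,540))[:, :800,::-1])
E
```

```text
tool [517.4  -9.4 164.6] yaw 8.29 w 0.0159502782568911 t 6.25
cap [176. 224.] 56 (array([589.7, 339. ]), array([18.4, 14.3]), 4.3) [590. 339.  95.]
cap [311. 259.] 26 (array([488.2,  37.9]), array([ 6.2, 43.8]), 88.1) [502.  38. 194.]
(array([422.3, 247. ]), array([19.8, 21.9]), 0.5)
held cap 79 [0.51796021 0.0413337  0.18950254]
```

View pics/s1.png

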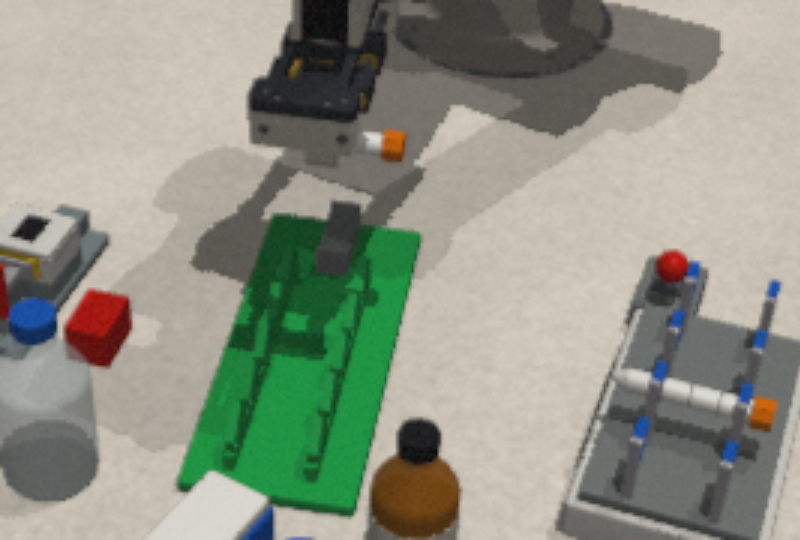

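The view shows the tube held with its cap towards +y, row 3 still clipped, and the knob leaning towards the mixer. I'll check the lever angle with a sphere fit.

```bash
python3 -W ignore - <<'E'
from h import *
from scipy.optimize import least_squares
for n,b in(('top',(195,285,245,335)),('scene',(400,210,460,260))):
    P=pick(n,b,([0,150,60],[4,255,255]),(.03,.12))
    r=least_squares(lambda c:np.linalg.norm(P-c,axis=1)-.013,np.median(P,0),loss='soft_l1',f_scale=.001); print(n,len(P),np.round(r.x*1000,1))
E
```

```text
top 72 [423.4 247.3  61.7]
scene 74 [422.2 246.   62.4]
```

Request:
{"name": "play_rows", "arguments": {
  "series": [
    {"xyz":[-0.001,-0.0025,-0.035],"turn":[0,0,0],"grip":-1},
    {"xyz":[0,0,-0.035],"turn":[0,0,0],"grip":-1},
    {"xyz":[0,0,-0.03],"turn":[0,0,0],"grip":-1},
    {"xyz":[0,0,-0.02],"turn":[0,0,0],"grip":-1},
    {"xyz":[0,0,-0.01],"turn":[0,0,0],"grip":-1},
    {"xyz":[0,0,-0.006],"turn":[0,0,0],"grip":-1},
    {"xyz":[0,0,0],"turn":[0,0,0],"grip":-1},
    {"xyz":[0,0,0],"turn":[0,0,0],"grip":-1}
  ]
}}

```text
clock: 7.02
tool_pos: [0.5177, -0.0132, 0.0297]
orientation: [0.655, 0.756, 0.0, 0.001]
ft_force: [-0.3, -0.4, -0.4]
grip_width: 0.0162
finger_force: 30.0
```

Request:
{"name": "play_rows", "arguments": {
  "series": [
    {"xyz":[-0.001,0,-0.003],"turn":[0,0,0],"grip":-1},
    {"xyz":[0,0,0],"turn":[0,0,0],"grip":-1},
    {"xyz":[0,0,0],"turn":[0,0,0],"grip":-0.2},
    {"xyz":[0,0,0],"turn":[0,0,0],"grip":-0.2},
    {"xyz":[0,0,0],"turn":[0,0,0],"grip":-0.2},
    {"xyz":[0,0,0],"turn":[0,0,0],"grip":-0.2},
    {"xyz":[0,0,0],"turn":[0,0,0],"grip":-0.2},
    {"xyz":[0,0,0.01],"turn":[0,0,0],"grip":-0.2}
  ]
}}

```text
clock: 7.68
tool_pos: [0.5147, -0.0132, 0.0346]
orientation: [0.655, 0.756, -0.001, -0.001]
ft_force: [0.0, -0.3, 0.6]
grip_width: 0.0367
finger_force: 0.0
```

Request:
{"name": "play_rows", "arguments": {
  "series": [
    {"xyz":[0,0,0.04],"turn":[0,0,0],"grip":0.2},
    {"xyz":[0,0,0.04],"turn":[0,0,0],"grip":0.2},
    {"xyz":[0,0,0.04],"turn":[0,0,0],"grip":0.2},
    {"xyz":[0.01,0.038,0],"turn":[0,0,-0.024],"grip":0.2},
    {"xyz":[0.01,0.038,0],"turn":[0,0,-0.024],"grip":0.2},
    {"xyz":[0.01,0.038,0],"turn":[0,0,-0.024],"grip":0.2},
    {"xyz":[0.01,0.038,0],"turn":[0,0,-0.024],"grip":0.2},
    {"xyz":[0.01,0.038,0],"turn":[0,0,-0.024],"grip":0.2}
  ]
}}

```text
clock: 8.35
tool_pos: [0.5661, 0.1784, 0.1568]
orientation: [0.699, 0.715, 0.0, 0.0]
ft_force: [1.1, -0.9, 0.1]
grip_width: 0.0554
finger_force: 0.0
```

```bash
python3 -W ignore - <<'E'
from h import *
st(); p,_,_=grab('top'); q,_,_=grab('scene'); caps()
cv2.imwrite('pics/t2.png',cv2.resize(p[150:350,160:460],(780,520),interpolation=cv2.INTER_CUBIC)[...,::-1])
P=pick('top',(280,230,370,300),([0,0,150],[180,60,255]),(.048,.06)); print('laid tube',len(P),rect(P),np.median(P,0))
E
```

```text
tool [566.1 178.4 156.8] yaw 1.23 w 0.0554022576456203 t 8.35
cap [312. 264.] 55 (array([508.6,  36.8]), array([21.1, 13.5]), 10.3) [507.  36.  54.]
laid tube 115 (array([516.8, -18.4]), array([10.3, 91.4]), 8.3) [ 0.51714112 -0.02601486  0.05349061]
```

View pics/t2.png

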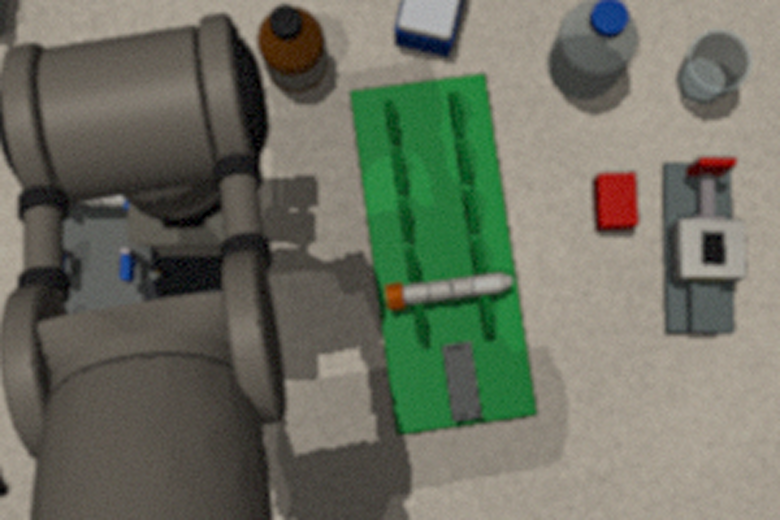

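The first tube lies in notch 1 (top at 53.5 mm, centred about 1 mm off). Now the row 3 tube.

Request:
{"name": "play_rows", "arguments": {
  "series": [
    {"xyz":[0.008,0.037,0],"turn":[0,0,-0.024],"grip":0.2},
    {"xyz":[0.008,0.037,0],"turn":[0,0,-0.024],"grip":0.2},
    {"xyz":[0.008,0.037,0],"turn":[0,0,0],"grip":0.2},
    {"xyz":[0,0,0],"turn":[0,0,0],"grip":0.2},
    {"xyz":[0,0,0],"turn":[0,0,0],"grip":0.2},
    {"xyz":[0,0,-0.015],"turn":[0,0,0],"grip":0.2},
    {"xyz":[0,0,-0.015],"turn":[0,0,0],"grip":0.2},
    {"xyz":[0,0,0],"turn":[0,0,0],"grip":0.2}
  ]
}}

```text
clock: 9.12
tool_pos: [0.5883, 0.2853, 0.1231]
orientation: [0.716, 0.698, -0.003, -0.001]
ft_force: [-0.9, -0.6, -1.2]
grip_width: 0.0551
finger_force: 0.0
```

```bash
python3 -W ignore - <<'E'
from h import *
st(); grab('scene'); P=pick('scene',(430,265,470,300),O,(.06,.12)); print(len(P),np.median(P,0))
E
```

```text
tool [588.3 285.3 123.1] yaw -1.5 w 0.055121248097575244 t 9.1167
79 [0.59911775 0.3370088  0.09236978]
```

Request:
{"name": "play_rows", "arguments": {
  "series": [
    {"xyz":[0.001,0.0035,-0.02],"turn":[0,0,0],"grip":0.2},
    {"xyz":[0,0,-0.02],"turn":[0,0,0],"grip":0.2},
    {"xyz":[0,0,-0.017],"turn":[0,0,0],"grip":0.2},
    {"xyz":[0,0,0],"turn":[0,0,0],"grip":-1},
    {"xyz":[0,0,0],"turn":[0,0,0],"grip":-1},
    {"xyz":[0,0,0],"turn":[0,0,0],"grip":-1},
    {"xyz":[0,0,0],"turn":[0,0,0],"grip":-1},
    {"xyz":[0,0,0],"turn":[0,0,0],"grip":-1}
  ]
}}

```text
clock: 9.83
tool_pos: [0.5918, 0.2912, 0.0705]
orientation: [0.716, 0.698, 0.001, 0.001]
ft_force: [-1.2, 0.2, -0.6]
grip_width: 0.0261
finger_force: 0.0
```

Request:
{"name": "play_rows", "arguments": {
  "series": [
    {"xyz":[0,0,0],"turn":[0,0,0],"grip":-1},
    {"xyz":[0,0,0],"turn":[0,0,0],"grip":-1},
    {"xyz":[0,0,0],"turn":[0,0,0],"grip":-1},
    {"xyz":[-0.006,0,0],"turn":[0,0,0],"grip":-1},
    {"xyz":[-0.008,0,0],"turn":[0,0,0],"grip":-1},
    {"xyz":[-0.008,0.0005,0],"turn":[0,0,0],"grip":-1},
    {"xyz":[-0.006,0,0],"turn":[0,0,0],"grip":-1},
    {"xyz":[0,0,0],"turn":[0,0,0],"grip":-1}
  ]
}}

```text
clock: 10.5
tool_pos: [0.5613, 0.2917, 0.0684]
orientation: [0.716, 0.698, -0.001, -0.0]
ft_force: [0.1, -0.5, -1.1]
grip_width: 0.0162
finger_force: 30.0
```

Request:
{"name": "play_rows", "arguments": {
  "series": [
    {"xyz":[0,0,0.033],"turn":[0,0,0],"grip":-1},
    {"xyz":[0,0,0.033],"turn":[0,0,0],"grip":-1},
    {"xyz":[0,0,0.033],"turn":[0,0,0],"grip":-1},
    {"xyz":[0.004,-0.036,0],"turn":[0,0,0.03],"grip":-1},
    {"xyz":[0.004,-0.036,0],"turn":[0,0,0.03],"grip":-1},
    {"xyz":[0.004,-0.036,0],"turn":[0,0,0.03],"grip":-1},
    {"xyz":[0.004,-0.036,0],"turn":[0,0,0.03],"grip":-1},
    {"xyz":[0.006,-0.036,0],"turn":[0,0,0.03],"grip":-1}
  ]
}}

```text
clock: 11.17
tool_pos: [0.5846, 0.1102, 0.1677]
orientation: [0.661, 0.751, -0.0, -0.0]
ft_force: [0.6, -0.0, -0.6]
grip_width: 0.016
finger_force: 30.0
```

Request:
{"name": "play_rows", "arguments": {
  "series": [
    {"xyz":[0.008,-0.036,0],"turn":[0,0,0.023],"grip":-1},
    {"xyz":[0.008,-0.036,0],"turn":[0,0,0],"grip":-1},
    {"xyz":[0.008,-0.035,0],"turn":[0,0,0],"grip":-1},
    {"xyz":[0,0,0],"turn":[0,0,0],"grip":-1},
    {"xyz":[0,0,0],"turn":[0,0,0],"grip":-1},
    {"xyz":[0,0,0],"turn":[0,0,0],"grip":-1},
    {"xyz":[0,0,0],"turn":[0,0,0],"grip":-1},
    {"xyz":[0,0,0],"turn":[0,0,0],"grip":-1}
  ]
}}

```text
clock: 11.83
tool_pos: [0.6088, 0.0062, 0.1677]
orientation: [0.652, 0.758, 0.0, -0.0]
ft_force: [-0.1, -0.2, -1.1]
grip_width: 0.0162
finger_force: 30.0
```

```bash
python3 -W ignore - <<'E'
from h import *
st(); grab('top'); grab('scene'); caps()
P=pick('scene',(240,100,400,260),O,(.1,.3)); print('held cap',len(P),np.median(P,0), rect(P))
P=pick('scene',(240,150,400,300),O,(.03,.1)); print('laid cap',len(P),np.median(P,0))
E
```

```text
tool [608.8   6.2 167.7] yaw 8.59 w 0.016220389710485804 t 11.8333
cap [304. 212.] 72 (array([614. ,  55.3]), array([47.7, 12.9]), 10.3) [599.  54. 191.]
held cap 93 [0.60938225 0.05207555 0.1906483 ] (array([619.,  25.]), array([52.2, 71.2]), 5.0)
laid cap 59 [0.51653149 0.0374708  0.05312595]
```

Request:
{"name": "play_rows", "arguments": {
  "series": [
    {"xyz":[-0.001,-0.002,-0.035],"turn":[0,0,0],"grip":-1},
    {"xyz":[0,0,-0.035],"turn":[0,0,0],"grip":-1},
    {"xyz":[0,0,-0.03],"turn":[0,0,0],"grip":-1},
    {"xyz":[0,0,-0.02],"turn":[0,0,0],"grip":-1},
    {"xyz":[0,0,-0.01],"turn":[0,0,0],"grip":-1},
    {"xyz":[0,0,-0.006],"turn":[0,0,0],"grip":-1},
    {"xyz":[0,0,-0.004],"turn":[0,0,0],"grip":-1},
    {"xyz":[0,0,0],"turn":[0,0,0],"grip":-1}
  ]
}}

```text
clock: 12.6
tool_pos: [0.6077, 0.0033, 0.03]
orientation: [0.653, 0.758, -0.0, -0.0]
ft_force: [-6.4, 1.6, 7.6]
grip_width: 0.0159
finger_force: 30.0
```

Request:
{"name": "play_rows", "arguments": {
  "series": [
    {"xyz":[0,0,0],"turn":[0,0,0],"grip":-1},
    {"xyz":[0,0,0],"turn":[0,0,0],"grip":-0.2},
    {"xyz":[0,0,0],"turn":[0,0,0],"grip":-0.2},
    {"xyz":[0,0,0],"turn":[0,0,0],"grip":-0.2},
    {"xyz":[0,0,0],"turn":[0,0,0],"grip":-0.2},
    {"xyz":[0,0,0],"turn":[0,0,0],"grip":-0.2},
    {"xyz":[0,0,0.01],"turn":[0,0,0],"grip":-0.2},
    {"xyz":[0,0,0.03],"turn":[0,0,0],"grip":-0.2}
  ]
}}

```text
clock: 13.27
tool_pos: [0.6052, 0.0029, 0.0645]
orientation: [0.653, 0.757, -0.002, -0.003]
ft_force: [-0.5, 0.4, -0.6]
grip_width: 0.0368
finger_force: 0.0
```

Request:
{"name": "play_rows", "arguments": {
  "series": [
    {"xyz":[0,0,0.04],"turn":[0,0,0],"grip":-1},
    {"xyz":[0,0,0.04],"turn":[0,0,0.12],"grip":-1},
    {"xyz":[0,0,0.03],"turn":[0,0,0.12],"grip":-1},
    {"xyz":[0,-0.032,0],"turn":[0,0,0.12],"grip":-1},
    {"xyz":[0,-0.032,0],"turn":[0,0,0.12],"grip":-1},
    {"xyz":[0,-0.032,0],"turn":[0,0,0.12],"grip":-1},
    {"xyz":[0,-0.032,0],"turn":[0,0,0.12],"grip":-1},
    {"xyz":[0,-0.032,0],"turn":[0,0,0.12],"grip":-1}
  ]
}}

```text
clock: 13.93
tool_pos: [0.6079, -0.1588, 0.1788]
orientation: [0.284, 0.959, 0.0, 0.0]
ft_force: [0.6, -0.3, 0.0]
grip_width: 0.0003
finger_force: 0.0
```

Request:
{"name": "play_rows", "arguments": {
  "series": [
    {"xyz":[0,-0.03,0],"turn":[0,0,0.12],"grip":-1},
    {"xyz":[0.01,-0.03,0],"turn":[0,0,0.12],"grip":-1},
    {"xyz":[0.01,-0.03,0],"turn":[0,0,0.12],"grip":-1},
    {"xyz":[0.01,0,0],"turn":[0,0,0.12],"grip":-1},
    {"xyz":[0.01,0,0],"turn":[0,0,0.12],"grip":-1},
    {"xyz":[0,0,0],"turn":[0,0,0],"grip":-1},
    {"xyz":[0,0,0],"turn":[0,0,0],"grip":-1},
    {"xyz":[0,0,0],"turn":[0,0,0],"grip":-1}
  ]
}}

```text
clock: 14.6
tool_pos: [0.6476, -0.247, 0.178]
orientation: [-0.007, 1.0, 0.0, -0.0]
ft_force: [-0.3, -0.2, 0.0]
grip_width: 0.0004
finger_force: 0.0
```

```bash
python3 -W ignore - <<'E'
from h import *
st(); p,_,_=grab('top'); q,_,_=grab('scene'); caps()
R=([0,150,60],[4,255,255])
P=pick('top',(195,285,245,335),R,(.03,.12)); print('knob',rect(P))
for n,b in (('n1',(280,245,370,275)),('n3',(280,185,370,240))):
    P=pick('top',b,([0,0,150],[180,60,255]),(.046,.06)); print(n,len(P),rect(P),np.median(P,0))
P=pick('scene',(180,225,205,260),R,(.05,.1)); print('tab scene',len(P),rect(P) if len(P)>3 else '',np.max(P,0) if len(P) else '')
cv2.imwrite('pics/s3.png',cv2.resize(q[150:330,150:430],(800,514))[...,::-1])
E
```

```text
tool [ 647.6 -247.   178. ] yaw -89.18 w 0.00037648248391317877 t 14.6
cap [306. 225.] 56 (array([602.1,  50. ]), array([25.3, 13.8]), 9.2) [598.  49.  55.]
cap [312. 264.] 57 (array([508.6,  36.8]), array([20.9, 13.4]), 10.5) [507.  36.  54.]
knob (array([422.1, 247.3]), array([20.8, 24.1]), 7.1)
n1 170 (array([516.7, -13.2]), array([12. , 86.2]), 7.1) [ 0.51659668 -0.01114385  0.05305648]
n3 189 (array([608.5,  -5. ]), array([12.5, 94.5]), 7.3) [ 0.60782712 -0.00272562  0.05290494]
tab scene 138 (array([ 628.7, -245.5]), array([34.1, 10.5]), 88.8) [ 0.63427011 -0.22851871  0.08498457]
```

View pics/s3.png

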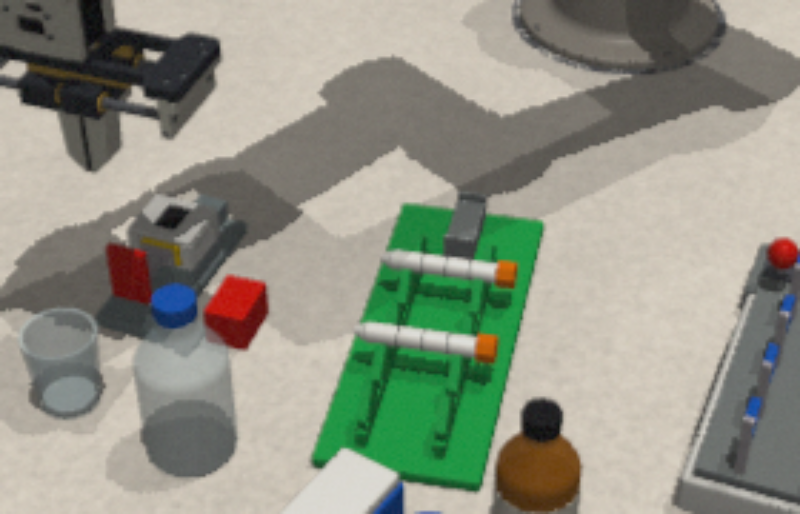

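Request:
{"name": "play_rows", "arguments": {
  "series": [
    {"xyz":[0.003,-0.002,0],"turn":[0,0,0],"grip":-1},
    {"xyz":[0,0,-0.035],"turn":[0,0,0],"grip":-1},
    {"xyz":[0,0,-0.035],"turn":[0,0,0],"grip":-1},
    {"xyz":[0,0,-0.03],"turn":[0,0,0],"grip":-1},
    {"xyz":[0,0,-0.014],"turn":[0,0,0],"grip":-1},
    {"xyz":[0,0,0],"turn":[0,0,0],"grip":-1},
    {"xyz":[-0.005,0,0],"turn":[0,0,0],"grip":-1},
    {"xyz":[-0.005,0,0],"turn":[0,0,0],"grip":-1}
  ]
}}

```text
clock: 15.37
tool_pos: [0.6418, -0.2498, 0.0655]
orientation: [-0.009, 1.0, -0.001, 0.001]
ft_force: [1.5, 0.2, -1.1]
grip_width: 0.0002
finger_force: 1.0
```

Request:
{"name": "play_rows", "arguments": {
  "series": [
    {"xyz":[-0.005,0,0],"turn":[0,0,0],"grip":-1},
    {"xyz":[-0.005,0,0],"turn":[0,0,0],"grip":-1},
    {"xyz":[-0.005,0,0],"turn":[0,0,0],"grip":-1},
    {"xyz":[-0.005,0,0],"turn":[0,0,0],"grip":-1},
    {"xyz":[-0.005,0,0],"turn":[0,0,0],"grip":-1},
    {"xyz":[-0.005,0,0],"turn":[0,0,0],"grip":-1},
    {"xyz":[-0.005,0,0],"turn":[0,0,0],"grip":-1},
    {"xyz":[-0.005,0,0],"turn":[0,0,0],"grip":-1}
  ]
}}

```text
clock: 16.03
tool_pos: [0.6026, -0.2498, 0.0652]
orientation: [-0.008, 1.0, -0.001, 0.003]
ft_force: [23.4, 2.9, 3.2]
grip_width: 0.0003
finger_force: 12.2
```

The slide is at its end stop (23 N after about 40 mm). Now I retreat and look at the logger.

Request:
{"name": "play_rows", "arguments": {
  "series": [
    {"xyz":[0.01,0,0],"turn":[0,0,0],"grip":-1},
    {"xyz":[0.02,0,0],"turn":[0,0,0],"grip":-1},
    {"xyz":[0.02,0,0],"turn":[0,0,0],"grip":-1},
    {"xyz":[0,0,0.035],"turn":[0,0,0],"grip":-1},
    {"xyz":[0,0,0.035],"turn":[0,0,0],"grip":0.5},
    {"xyz":[0,0,0.03],"turn":[0,0,0],"grip":0.5},
    {"xyz":[-0.01,0,0],"turn":[0,0,0],"grip":0.5},
    {"xyz":[0,0,0],"turn":[0,0,0],"grip":0.5}
  ]
}}

```text
clock: 16.7
tool_pos: [0.6397, -0.2499, 0.1656]
orientation: [-0.008, 1.0, -0.001, 0.0]
ft_force: [-0.7, 0.2, -0.4]
grip_width: 0.0225
finger_force: 0.0
```

```bash
python3 -W ignore - <<'E'
from h import *
st(); p,_,_=grab('top'); q,_,_=grab('scene'); caps()
Y=([18,110,80],[35,255,255])
for n,b in(('top',(400,200,460,295)),('scene',(170,190,260,280))):
    P=pick(n,b,Y,(.02,.07)); print(n,len(P),rect(P) if len(P)>3 else '',np.median(P,0))
    T=P[P[:,2]>.046]; print(len(T),rect(T) if len(T)>3 else '')
cv2.imwrite('pics/t4.png',cv2.resize(p[180:300,380:480],(500,600))[...,::-1])
E
```

```text
tool [ 639.7 -249.9  165.6] yaw -89.04 w 0.022537425288966538 t 16.7
cap [306. 225.] 54 (array([601.8,  50. ]), array([24.9, 13.9]), 9.2) [598.  51.  55.]
cap [312. 264.] 58 (array([508.7,  36.8]), array([21. , 13.3]), 10.1) [507.  36.  55.]
top 0  [nan nan nan]
0 
scene 79 (array([ 501.6, -244.8]), array([29.6, 38.1]), 3.5) [ 0.50008565 -0.23471887  0.05057316]
63 (array([ 501.7, -245.7]), array([29.6, 36.4]), 3.5)
```

View pics/t4.png

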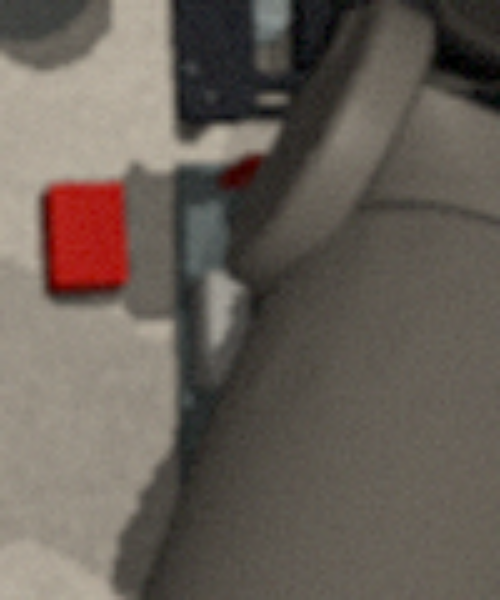

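Request:
{"name": "play_rows", "arguments": {
  "series": [
    {"xyz":[-0.035,0.001,0],"turn":[0,0,0],"grip":0.5},
    {"xyz":[-0.035,0.001,0],"turn":[0,0,0],"grip":0.5},
    {"xyz":[-0.034,0.002,0],"turn":[0,0,0],"grip":0.5},
    {"xyz":[-0.028,0,0],"turn":[0,0,0],"grip":0.5},
    {"xyz":[0,0,-0.03],"turn":[0,0,0],"grip":0.5},
    {"xyz":[0,0,-0.03],"turn":[0,0,0],"grip":0.5},
    {"xyz":[0,0,0],"turn":[0,0,0],"grip":0.5},
    {"xyz":[0,0,0],"turn":[0,0,0],"grip":0.5}
  ]
}}

```text
clock: 17.47
tool_pos: [0.5075, -0.2445, 0.1017]
orientation: [-0.009, 1.0, 0.002, -0.003]
ft_force: [-0.2, 0.1, 0.1]
grip_width: 0.069
finger_force: 0.0
```

```bash
python3 -W ignore - <<'E'
from h import *
st(); p,_,_=grab('top'); q,_,_=grab('scene')
Y=([18,110,80],[35,255,255])
for n,b in(('top',(400,200,460,295)),('scene',(170,190,260,280))):
    P=pick(n,b,Y,(.02,.07)); print(n,len(P),rect(P) if len(P)>3 else '',np.median(P,0))
P=pick('top',(415,195,455,240),([0,150,60],[4,255,255]),(.05,.1));print('tab',len(P),rect(P) if len(P)>3 else '')
P=pick('scene',(170,225,215,270),([0,150,60],[4,255,255]),(.05,.1));print('tab',len(P),rect(P) if len(P)>3 else '')
cv2.imwrite('pics/s5.png',cv2.resize(q[170:290,150:290],(700,600),interpolation=cv2.INTER_CUBIC)[...,::-1])
E
```

```text
tool [ 507.5 -244.5  101.7] yaw -89.02 w 0.0690260268514357 t 17.4667
top 27 (array([ 519.3, -252. ]), array([14. , 15.4]), 75.1) [ 0.52206358 -0.25307486  0.05002788]
scene 62 (array([ 502.2, -243.8]), array([26.6, 35.4]), 8.4) [ 0.5018365  -0.23252056  0.05024491]
tab 55 (array([ 626.1, -244.2]), array([ 5.3, 31. ]), 0.0)
tab 145 (array([ 631. , -244.6]), array([11.2, 31.5]), 7.5)
```

View pics/s5.png

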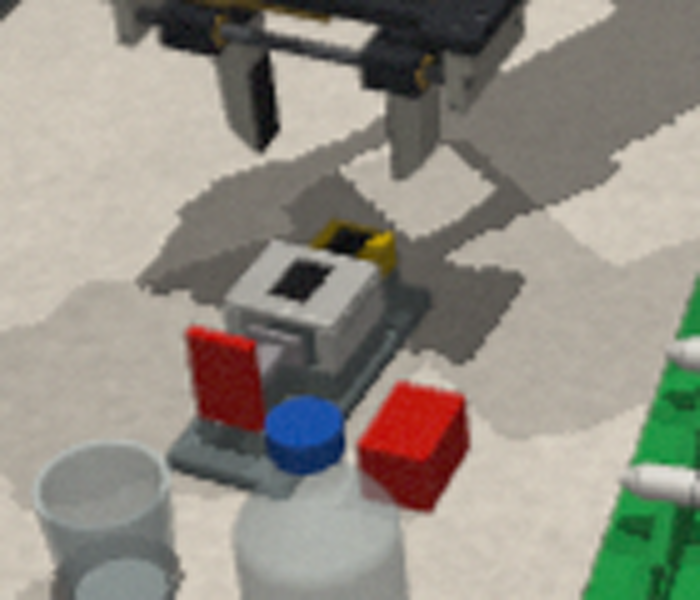

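The logger is out on the tongue and the slide has sprung back (tab at x 626 again). Grasping it.

Request:
{"name": "play_rows", "arguments": {
  "series": [
    {"xyz":[-0.001,-0.001,-0.03],"turn":[0,0,0],"grip":0.5},
    {"xyz":[0,0,-0.03],"turn":[0,0,0],"grip":0.5},
    {"xyz":[0,0,-0.018],"turn":[0,0,0],"grip":0.5},
    {"xyz":[0,0,0],"turn":[0,0,0],"grip":0},
    {"xyz":[0,0,0],"turn":[0,0,0],"grip":-1},
    {"xyz":[0,0,0],"turn":[0,0,0],"grip":-1},
    {"xyz":[0,0,0],"turn":[0,0,0],"grip":-1},
    {"xyz":[0,0,0],"turn":[0,0,0],"grip":-1}
  ]
}}

```text
clock: 18.23
tool_pos: [0.509, -0.2469, 0.0275]
orientation: [-0.009, 1.0, -0.001, 0.001]
ft_force: [-0.9, 0.2, -0.6]
grip_width: 0.04
finger_force: 0.0
```

Request:
{"name": "play_rows", "arguments": {
  "series": [
    {"xyz":[0,0,0],"turn":[0,0,0],"grip":-1},
    {"xyz":[0,0,0],"turn":[0,0,0],"grip":-1},
    {"xyz":[0,0,0],"turn":[0,0,0],"grip":-1},
    {"xyz":[-0.01,0,0.001],"turn":[0,0,0],"grip":-1},
    {"xyz":[-0.012,0,0],"turn":[0,0,0],"grip":-1},
    {"xyz":[-0.012,0,0.004],"turn":[0,0,0],"grip":-1},
    {"xyz":[0,0,0.03],"turn":[0,0,0],"grip":-1},
    {"xyz":[0,0,0.03],"turn":[0,0,0],"grip":-1}
  ]
}}

```text
clock: 18.9
tool_pos: [0.4723, -0.2456, 0.0904]
orientation: [-0.008, 1.0, 0.001, -0.002]
ft_force: [1.0, -0.8, 0.6]
grip_width: 0.0358
finger_force: 30.0
```

Request:
{"name": "play_rows", "arguments": {
  "series": [
    {"xyz":[-0.006,0.01,0.03],"turn":[0,0,0.04],"grip":-1},
    {"xyz":[-0.006,0.035,0.01],"turn":[0,0,0.045],"grip":-1},
    {"xyz":[-0.006,0.036,0],"turn":[0,0,0.045],"grip":-1},
    {"xyz":[-0.006,0.036,0],"turn":[0,0,0],"grip":-1},
    {"xyz":[-0.006,0.036,0],"turn":[0,0,0],"grip":-1},
    {"xyz":[-0.006,0.036,0],"turn":[0,0,0],"grip":-1},
    {"xyz":[-0.005,0.032,0],"turn":[0,0,0],"grip":-1},
    {"xyz":[0,0,0],"turn":[0,0,0],"grip":-1}
  ]
}}

```text
clock: 19.57
tool_pos: [0.4311, -0.0208, 0.131]
orientation: [-0.075, 0.997, 0.001, -0.001]
ft_force: [-0.7, 0.2, 0.1]
grip_width: 0.036
finger_force: 30.0
```

Request:
{"name": "play_rows", "arguments": {
  "series": [
    {"xyz":[0,0,0],"turn":[0,0,0],"grip":-1},
    {"xyz":[0,0,0],"turn":[0,0,0],"grip":-1},
    {"xyz":[0,0,0],"turn":[0,0,0],"grip":-1},
    {"xyz":[0,0,0],"turn":[0,0,0],"grip":-1},
    {"xyz":[0,0,0],"turn":[0,0,0],"grip":-1},
    {"xyz":[0,0,0],"turn":[0,0,0],"grip":-1},
    {"xyz":[0,0,0],"turn":[0,0,0],"grip":-1},
    {"xyz":[0,0,0],"turn":[0,0,0],"grip":-1}
  ]
}}

```text
clock: 20.23
tool_pos: [0.433, -0.0256, 0.1307]
orientation: [-0.073, 0.997, 0.0, -0.0]
ft_force: [-0.0, 0.5, -0.6]
grip_width: 0.0357
finger_force: 30.0
```

```bash
python3 -W ignore - <<'E'
from h import *
st(); p,_,_=grab('top'); q,_,_=grab('scene'); caps()
Y=([18,110,60],[35,255,255])
P=pick('scene',(220,120,400,260),Y,(.08,.2)); print(len(P),rect(P) if len(P)>3 else '',P.min(0),P.max(0))
R=np.array([[np.cos(.147),np.sin(.147)],[-np.sin(.147),np.cos(.147)]])
L=(P[:,:2]-arm.observe()['tool_pos'][:2])@R.T; print('rel tool in cradle axes',np.percentile(L,[1,50,99],axis=0)*1000, np.percentile(P[:,2],[1,50,99]))
cv2.imwrite('pics/s6.png',cv2.resize(q[120:260,260:420],(640,560),interpolation=cv2.INTER_CUBIC)[...,::-1])
E
```

```text
tool [433.  -25.6 130.7] yaw -81.6 w 0.03567422688146793 t 20.2333
cap [306. 225.] 55 (array([601.9,  50.2]), array([24.7, 13.8]), 10.7) [597.  51.  55.]
cap [311. 262.] 38 (array([495.,  37.]), array([48.4, 11.5]), 0.3) [511.  38.  55.]
233 (array([441.6, -24.5]), array([55.8, 35.7]), 8.7) [ 0.41257389 -0.04497753  0.13457144] [ 0.4697935  -0.00446265  0.15791957]
rel tool in cradle axes [[-18.06880316 -17.91810044]
 [ 25.31129496   0.87341059]
 [ 35.06149909  17.38083791]] [0.13506974 0.15264451 0.15700279]
```

View pics/s6.png

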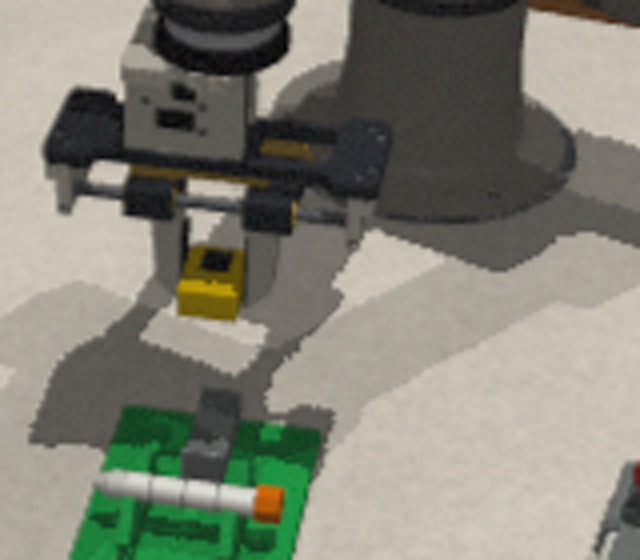

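```bash
python3 -W ignore - <<'E'
from h import *
P=pick('scene',(220,120,400,260),([18,110,60],[35,255,255]),(.08,.2)); t=arm.observe()['tool_pos']
R=np.array([[np.cos(.147),np.sin(.147)],[-np.sin(.147),np.cos(.147)]]); L=(P[:,:2]-t[:2])@R.T*1000
f=(P[:,2]<.15); print(f.sum(),np.percentile(L[f],[10,50,90],axis=0)); g=P[:,2]>.152; print(np.median(P[g,2]),np.percentile(L[g],[2,98],axis=0)); c=np.median(L[f,0])-25
want=np.array([435,-24])-(R.T@[c,0]); print('center off',c,'move mm',want-t[:2]*1000)
E
```

```text
84 [[ 24.93558443 -12.1596887 ]
 [ 29.93131184   1.9592288 ]
 [ 33.13376556  16.245168  ]]
0.15452020017884543 [[-14.98717783 -17.75942136]
 [ 33.68210365  16.56182559]]
center off 4.9313118443283415 move mm [-2.88141721  0.7524851 ]
```

Request:
{"name": "play_rows", "arguments": {
  "series": [
    {"xyz":[-0.005,0.001,-0.03],"turn":[0,0,0],"grip":-1},
    {"xyz":[0,0,-0.03],"turn":[0,0,0],"grip":-1},
    {"xyz":[0,0,-0.02],"turn":[0,0,0],"grip":-1},
    {"xyz":[0,0,-0.01],"turn":[0,0,0],"grip":-1},
    {"xyz":[0,0,0],"turn":[0,0,0],"grip":-1},
    {"xyz":[0,0,0],"turn":[0,0,0],"grip":-1},
    {"xyz":[0,0,0],"turn":[0,0,0],"grip":-1},
    {"xyz":[0,0,0],"turn":[0,0,0],"grip":-1}
  ]
}}

```text
clock: 21.0
tool_pos: [0.4288, -0.0245, 0.0417]
orientation: [-0.074, 0.997, -0.0, 0.001]
ft_force: [0.1, 0.3, -0.9]
grip_width: 0.0359
finger_force: 30.0
```

```bash
python3 -W ignore - <<'E'
from h import *
st(); q,_,_=grab('scene')
P=pick('scene',(220,120,400,260),([18,110,60],[35,255,255]),(.03,.2)); t=arm.observe()['tool_pos']
R=np.array([[np.cos(.147),np.sin(.147)],[-np.sin(.147),np.cos(.147)]]); L=(P[:,:2]-[.435,-.024])@R.T*1000
f=(P[:,2]<np.percentile(P[:,2],99)-.007);g=P[:,2]>np.percentile(P[:,2],99)-.005; print('face rel seat',np.percentile(L[f],[10,50,90],axis=0)); print('top',np.median(P[g,2]),np.percentile(L[g],[2,98],axis=0))
cv2.imwrite('pics/s7.png',cv2.resize(q[170:250,270:370],(750,600),interpolation=cv2.INTER_CUBIC)[...,::-1])
E
```

```text
tool [428.8 -24.5  41.7] yaw -81.56 w 0.035876573650617784 t 21.0
face rel seat [[-10.34387666 -15.16819841]
 [ 18.78967677   3.37433571]
 [ 26.28782427  17.73793656]]
top 0.136821390529985 [[-26.68466132 -42.39444762]
 [ 18.01458305  46.38462542]]
```

View pics/s7.png

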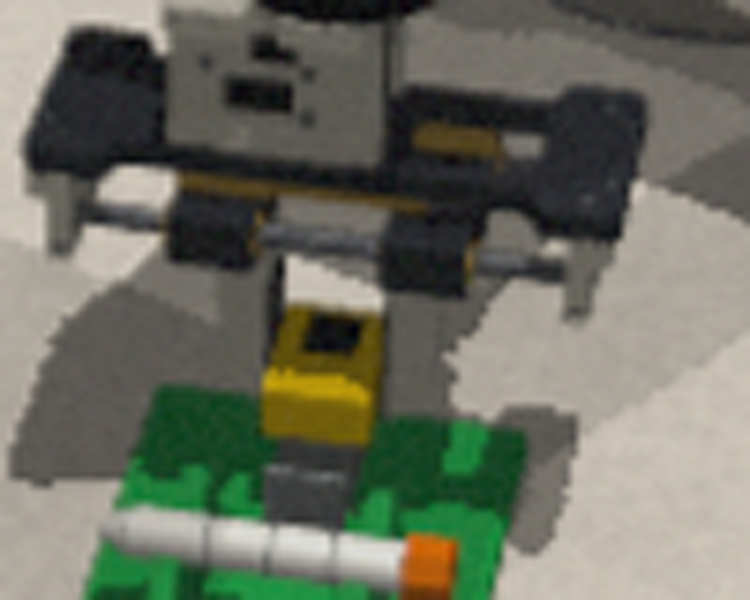

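```bash
python3 -W ignore - <<'E'
from h import *
P=pick('scene',(220,120,400,260),([18,110,60],[35,255,255]),(.03,.08))
R=np.array([[np.cos(.147),np.sin(.147)],[-np.sin(.147),np.cos(.147)]]); L=(P[:,:2]-[.435,-.024])@R.T*1000
z=P[:,2]; print(np.percentile(z,[1,50,99])); f=z<.058; g=z>.061
print(f.sum(),np.percentile(L[f],[10,50,90],axis=0)); print(np.median(z[g]),np.percentile(L[g],[2,98],axis=0))
# seat far lip face in the picture
S=pick('scene',(305,215,335,260),([0,0,20],[180,70,200]),(.02,.045)); M=(S[:,:2]-[.435,-.024])@R.T*1000; print('seat pts',len(S),np.percentile(M,[2,50,98],axis=0),np.percentile(S[:,2],[2,50,98]))
E
```

```text
[0.03083478 0.06329991 0.06906101]
68 [[  5.72091086 -12.2508256 ]
 [ 24.2652151    6.32852127]
 [ 75.29765152  45.34928353]]
0.06471794178592549 [[-20.67566802 -17.2413093 ]
 [ 27.49308781  16.99874459]]
seat pts 127 [[  4.69051396 -13.56284606]
 [ 31.93970405   1.06266042]
 [ 90.17854511  34.43169083]] [0.02163818 0.03159325 0.04429003]
```

Request:
{"name": "play_rows", "arguments": {
  "series": [
    {"xyz":[-0.001,0,-0.005],"turn":[0,0,0],"grip":-1},
    {"xyz":[0,0,-0.004],"turn":[0,0,0],"grip":-1},
    {"xyz":[0,0,-0.003],"turn":[0,0,0],"grip":-1},
    {"xyz":[0,0,-0.002],"turn":[0,0,0],"grip":-1},
    {"xyz":[0,0,-0.001],"turn":[0,0,0],"grip":-1},
    {"xyz":[0,0,0],"turn":[0,0,0],"grip":-1},
    {"xyz":[0,0,0],"turn":[0,0,0],"grip":-1},
    {"xyz":[0,0,0],"turn":[0,0,0],"grip":-1}
  ]
}}

```text
clock: 21.72
tool_pos: [0.4268, -0.0243, 0.0269]
orientation: [-0.074, 0.997, -0.0, 0.0]
ft_force: [-5.5, 1.3, 22.5]
grip_width: 0.0356
finger_force: 30.0
```

Request:
{"name": "play_rows", "arguments": {
  "series": [
    {"xyz":[0,0,0.001],"turn":[0,0,0],"grip":-1},
    {"xyz":[0,0,0],"turn":[0,0,0],"grip":0.2},
    {"xyz":[0,0,0],"turn":[0,0,0],"grip":0.2},
    {"xyz":[0,0,0],"turn":[0,0,0],"grip":0.2},
    {"xyz":[0,0,0],"turn":[0,0,0],"grip":0.2},
    {"xyz":[0,0,0],"turn":[0,0,0],"grip":0.2},
    {"xyz":[0,0,0.02],"turn":[0,0,0],"grip":0.2},
    {"xyz":[0,0,0.04],"turn":[0,0,0],"grip":0.2}
  ]
}}

```text
clock: 22.38
tool_pos: [0.4242, -0.0238, 0.0842]
orientation: [-0.073, 0.997, 0.001, -0.004]
ft_force: [1.2, 0.2, 0.1]
grip_width: 0.0551
finger_force: 0.0
```

Request:
{"name": "play_rows", "arguments": {
  "series": [
    {"xyz":[0,0,0.04],"turn":[0,0,0],"grip":0.2},
    {"xyz":[0,0,0.04],"turn":[0,0,0],"grip":0.2},
    {"xyz":[0,-0.04,0.01],"turn":[0,0,0],"grip":0.2},
    {"xyz":[0,-0.04,0],"turn":[0,0,0],"grip":0.2},
    {"xyz":[0,-0.04,0],"turn":[0,0,0],"grip":0.2},
    {"xyz":[0,-0.04,0],"turn":[0,0,0],"grip":0.2},
    {"xyz":[0,-0.04,0],"turn":[0,0,0],"grip":0.2},
    {"xyz":[0,-0.04,0],"turn":[0,0,0],"grip":0.2}
  ]
}}

```text
clock: 23.05
tool_pos: [0.4265, -0.2663, 0.1767]
orientation: [-0.074, 0.997, 0.0, 0.0]
ft_force: [1.0, 0.4, 1.3]
grip_width: 0.0552
finger_force: 0.0
```

```bash
python3 -W ignore - <<'E'
from h import *
st(); p,_,_=grab('top'); q,_,_=grab('scene'); caps()
Rr=([0,150,60],[4,255,255])
R=np.array([[np.cos(.147),np.sin(.147)],[-np.sin(.147),np.cos(.147)]])
for n,b in(('top',(310,270,365,325)),('scene',(285,190,350,260))):
    P=pick(n,b,([18,110,60],[35,255,255]),(.03,.08)); L=(P[:,:2]-[.435,-.024])@R.T*1000; g=P[:,2]>.046
    print(n,len(P),rect(P),np.median(P[g,2]),np.percentile(L[g],[2,50,98],axis=0))
P=pick('top',(195,285,245,335),Rr,(.03,.12)); print('knob',rect(P))
P=pick('top',(415,195,455,240),Rr,(.05,.1));print('tab',len(P),rect(P) if len(P)>3 else '')
for n,b in (('n1',(280,245,370,275)),('n3',(280,185,370,240))):
    P=pick('top',b,([0,0,150],[180,60,255]),(.046,.06)); print(n,len(P),rect(P),np.median(P,0))
cv2.imwrite('pics/t8.png',cv2.resize(p[150:350,160:460],(780,520),interpolation=cv2.INTER_CUBIC)[...,::-1])
E
```

```text
tool [ 426.5 -266.3  176.7] yaw -81.57 w 0.055153215843033676 t 23.05
cap [306. 225.] 56 (array([601.4,  50.2]), array([24.2, 13.7]), 10.9) [598.  51.  54.]
cap [312. 264.] 58 (array([508.9,  36.2]), array([20.7, 13.7]), 3.8) [507.  36.  55.]
top 297 (array([433.3, -22.8]), array([51.4, 35.1]), 8.3) 0.05013834852895438 [[-24.87928454 -15.30082041]
 [  2.89691814   1.26868883]
 [ 23.21084693  18.36087872]]
scene 250 (array([468. ,  -5.3]), array([130.9,  46.6]), 30.4) 0.050838867720027214 [[-22.57465976 -16.34545817]
 [  6.80938356   1.08313483]
 [ 79.24575464  43.75125643]]
knob (array([421.4, 247. ]), array([21.8, 22.5]), 2.6)
tab 49 (array([ 626.1, -244. ]), array([29.9,  5.3]), 88.9)
n1 140 (array([516.8, -15.9]), array([ 9.7, 90.9]), 7.9) [ 0.51694545 -0.01687468  0.05341246]
n3 136 (array([608.3,  -3.9]), array([ 9.8, 91.9]), 7.9) [ 0.60783023 -0.00277947  0.05302833]
```

View pics/t8.png

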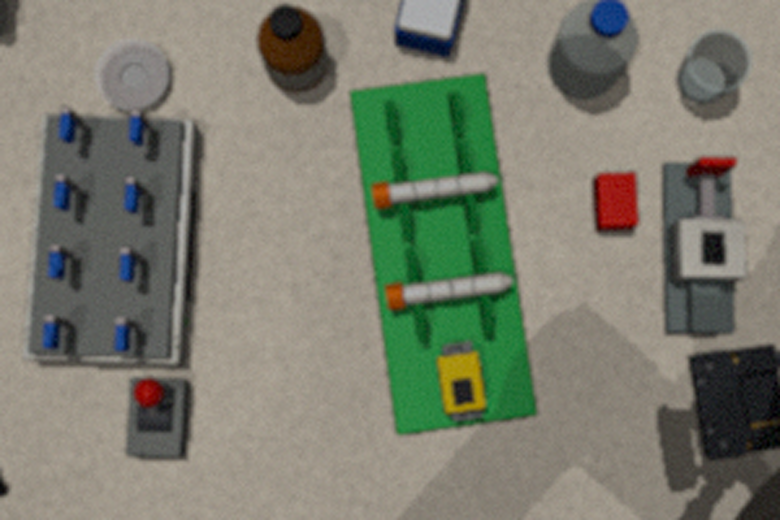

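The final view shows both tubes in their notches, the logger flat and centred within about 2 mm, the slide sprung back and the lever over. Handing in.

```bash
python3 -c "
from station import arm
print(arm.close_job())"
```

```text
the job is handed in; nothing more can be done
None
```

I handed the job in at about 23 s of robot time, and no verdict came back: the final camera check showed the lever off, both tubes in notches 1 and 3, the logger flat on the seat about 2 mm off centre, the ejector sprung back, and no bystander visibly moved.

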